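# Shut and latch the sharps container

## Robot

A 7-joint arm with a two-finger parallel gripper is mounted at the origin on the work surface. World frame = base frame: x ahead of the robot, y to its left, z up, the work surface at z = 0. Lengths are in m, angles in rad, forces in N, time in s.
With the tool pointing down it reaches from about 0.4 to 0.85 m from the base axis. Payload 10.4 kg.
Tool frame: the origin (TCP) lies at the very end of the fingers, on their centre line; the grasp point (between the pads) lies 19 mm behind it; z points along the fingers, y is the line along which they close (so a half turn about z gives the same grasp; the last joint's range is limited). The gripper opens to 87 mm and grips with 3 to 60 N. Pads are 19 mm wide; open, the fingers measure 117 mm over their backs; the gripper's body (75 mm by 190 mm) begins 51 mm behind the grasp point.
Start: joints at [1.298, 0.332, -0.065, 1.46, 0.022, 1.35, -0.088], TCP at [0.155, -0.606, 0.223] pointing down, gripper open.
Joint ranges: [-2.6, 2.6], [-0.5, 2.12], [-1.47, 1.34], [0.16, 2.42], [-1.27, 4.41], [0.06, 2.06], [-2.6, 2.6]. Speed limits (rad/s): [2.22, 2.22, 2.79, 2.79, 3.14, 3.14, 3.14].

## Interface

Orientations are given as a unit quaternion [x, y, z, w].
In Python, from bench import r gives the robot as it stands.
- The arm moves only by the shell command python3 -m crank 'ROWS' [FORCE]. ROWS is JSON, a list that holds one entry, the list of rows, each a list of 5 numbers: the shift along the tool's x, y, z in mm, then the turn about the tool's z in degrees, then the opening, from -1 (shut) to 1 (fully open). A call has 1 to 20 rows; each row is the pose to reach, as a shift and turn from the pose commanded when the call began, along the tool's axes at that moment; what a row does not reach only later rows make up. A row lasts 1/10 s, in which the tool goes at most 50 mm and 8.59 degrees, less where a joint would pass 70% of its speed; a pose out of reach is approached as far as the arm can. A call with a gripper value outside its range is refused whole. The fingers move at their own pace and stop on an object; FORCE is the grip in N (left out, the last holds). Time passes only in rows, so rows that repeat a pose let the fingers close. It gives the time, the measured TCP pose, the force, the opening and the grip force at its end, in the units of the state.
- r.read_state(): the state, without advancing time (a new reading comes with each control period).
- r.camera(name): name is "scene" or "top" or "wrist"; returns a dict with "image" (384x512x3 uint8, red, green, blue), "vfov" (degrees; the focal length in pixels is half the picture's height over the tangent of half this angle, whatever the lens; pixels are square), "cx", "cy" (the principal point, pixels), "eye" and "attitude" of the camera in the world. Camera axes: x right, y down, z forward; pixel columns grow to the right and rows downward; lengths in m; the calibration is good to about 2 mm. A picture is of the moment at which its call begins. There is no depth.
- r.close_job(): hands the job in; it is judged then, once.
The state is a dict: "time": time; "joint_positions": joint angles; "joint_vel": joint speeds; "joint_torque": joint torques, N m; "ee_pos": TCP position; "eef_rot": TCP orientation; "ft_force": force on the tool from outside, world axes, zero at the start; "torque": the same for the moment, N m; "width": finger opening in m; "grip_force": force on a finger pad.
Only numpy, scipy, OpenCV 4.12 (cv2) and the standard library are available. Lean on these libraries where they do the work, as an engineer would, in place of code of your own. Each camera call takes 0.05 s, during which the arm holds its last target. There are 200 camera calls.

## Task

Close up the red sharps container on the bench: push its raised white lid down with the fingertips until it is fully shut, and only then push the yellow latch along its rail as far as it goes, so that it covers the lid's tab. Do not lift, tip or shove the container out of place, and leave the jar, the bottle and the slide box beside it where they stand.

Things in the scene. Friction and masses are not known exactly. Their poses are not given: they have to be found in the camera images.
- sharps: Red plastic tub, loose, 2 to 3.3 kg (a push under 8 N does not shift it). Origin on the bench; in its frame x = -120 (front, roughly to the robot) to +85 mm (back), y = -100 to +100 mm, z up, 140 mm high. The white lid covers the part behind x = -65 mm; in front of that is a flat shoulder, 140 mm above the bench, on which the yellow latch slides.
- lid (a joint): White lid's angle in rad: 0 fully shut (level on the rim), grows as it rises, found at 0.7 to 1.3. Flat plate 145 mm long from hinge to free edge, 196 mm wide (container's y), 5 mm thick; a 36 mm wide tab sticks out 25 mm further at the middle of the free edge. A friction hinge keeps it at any angle; about 2 N at 115 mm from the hinge moves it.
- lid_hinge (a point): Middle of the lid's hinge line: container x = +80 mm, y = 0, 140.5 mm above the bench. The hinge line runs along the container's y. Shut, the lid reaches from here towards the container's -x; raised by angle a, along -x cos(a) and up sin(a).
- lid_press (a point): Point on the lid's outer (upper when shut) face, on its middle line, 115 mm from the hinge: a good place to push. It moves with the lid; its z axis is the outward normal of the lid.
- latch (a joint): Travel of the yellow latch in m: found at 0 to 0.010 (open, beside the tab), 0.050 at its end stop (home, over the tab). It slides along the container's -y and stays where it is left; about 2 to 3 N moves it.
- latch_nub (a point): Centre of the latch's upright push nub, 18 (x) by 16 (y) by 24 mm high, on a base 26 x 36 x 12 mm. This point is 24 mm above the shoulder (164.5 mm above the bench); the nub spans 12 to 36 mm above the shoulder. In the container's frame: x = -98 mm, y = +50 mm minus the latch travel. Push it on its +y side; nothing stands on the shoulder there.
- specimen_jar: Bystander: small loose jar with a blue cap, diameter 48 mm, 70 mm high, origin at the centre of its underside. Leave it.
- sanitizer: Bystander: loose bottle with a white cap, diameter 60 mm, 150 mm high, origin at the centre of its underside. Leave it.
- slide_box: Bystander: loose blue slide box, 85 x 100 mm, 36 mm high, origin at the centre of its underside. Leave it.

How it is judged:
By the outcome, as a careful person would: the job done as asked, in the order asked, and still so for the second after the job is handed in, with the robot touching nothing.
It also fails if it takes over 45 s, if anything falls off the work surface, if the arm or the gripper's body presses on something with over 40 N, if the wrist force passes 120 N, or if a joint passes its speed limit or range.

## Working session

There is one attempt and no reset: what is moved stays moved. The work goes in short steps, Python scripts to look and compute and a shell command to move; the robot and the scene stay as the last step left them, time stands still between calls to the robot, and variables do not carry over. Pictures are saved under pics/ and viewed, at most 10 in all, crops included, and the job is handed in when it is done.

```bash
ls; mkdir -p pics; python3 - <<'E'
from bench import r
import cv2,numpy as np
s=r.read_state();print(s)
ims=[]
for n in("scene","top"):
    c=r.camera(n);print(n,{k:v for k,v in c.items() if k!="image"})
    cv2.imwrite(f"pics/{n}0.png",c["image"][:,:,::-1])
E
```

```text
pics
{'time': 0.0, 'joint_positions': array([ 1.29840654,  0.33284526, -0.06469215,  1.46095968,  0.02153987,
        1.34986112, -0.08849661]), 'joint_vel': array([-7.00664500e-05, -3.37628566e-04, -1.98857977e-04,  3.04208594e-04,
       -1.11650862e-03,  2.07782839e-03, -3.04393485e-04]), 'joint_torque': array([ 1.19652213e-03, -6.23260117e+01,  2.51956517e-02, -3.89889908e+01,
       -6.13663718e-02,  3.97461955e-02,  1.69077803e-04]), 'ee_pos': array([ 0.15441541, -0.60522813,  0.22176174]), 'eef_rot': array([ 9.92210272e-01,  1.24572464e-01, -8.99802424e-05, -6.84913134e-04]), 'ft_force': array([ 0.00187872, -1.01695177,  0.1615334 ]), 'torque': array([ 0.03873432,  0.00520137, -0.00829404]), 'grip_force': 0.0, 'width': 0.08717158488786594}
scene {'vfov': 45.5439077259436, 'cx': 252.35533457860487, 'cy': 189.30837835788208, 'eye': array([ 1.10059855, -0.42358756,  0.9199082 ]), 'attitude': array([ 0.8653836 ,  0.34772753, -0.13088291, -0.33625356])}
top {'vfov': 56.052186016822404, 'cx': 256.17978938305384, 'cy': 184.9532333625529, 'eye': array([0.54443959, 0.10288825, 1.11633288]), 'attitude': array([ 0.71016247, -0.70390461,  0.00605636, -0.0122836 ])}
```

View pics/scene0.png

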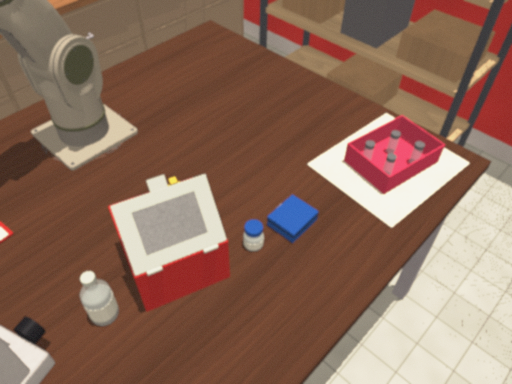

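View pics/top0.png

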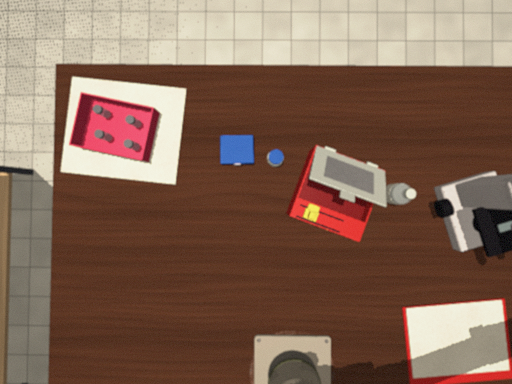

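Scene view: the lid is raised at about (170,220), with the jar at (254,235), bottle at (98,298) and slide box at (293,217). Top view: the shoulder's front edge runs from (290,215) to (362,241), the latch is at (312,213) and the hinge is near (350,158).

```bash
cat > h.py <<'E'
import numpy as np,cv2
from scipy.spatial.transform import Rotation as R
def ray(c,uv):
    f=c["image"].shape[0]/2/np.tan(np.radians(c["vfov"])/2)
    d=np.c_[(np.atleast_2d(uv)-[c["cx"],c["cy"]])/f,np.ones(len(np.atleast_2d(uv)))]
    return R.from_quat(c["attitude"]).apply(d)
def plane(c,uv,z):
    d=ray(c,uv);return c["eye"]+d*((z-c["eye"][2])/d[:,2])[:,None]
def proj(c,p):
    f=c["image"].shape[0]/2/np.tan(np.radians(c["vfov"])/2)
    q=R.from_quat(c["attitude"]).inv().apply(np.atleast_2d(p)-c["eye"]);return q[:,:2]/q[:,2:]*f+[c["cx"],c["cy"]]
def mask(c,name):
    h,s,v=cv2.split(cv2.cvtColor(c["image"],cv2.COLOR_RGB2HSV))
    h=h.astype(int)
    return {"red":((h<8)|(h>174))&(s>180)&(v>70),"yellow":(h>20)&(h<35)&(s>150)&(v>120),"blue":(h>100)&(h<125)&(s>150)&(v>80)}[name].astype(np.uint8)
E
python3 - <<'E'
from bench import r
from h import *
c=r.camera("top");s=r.camera("scene")
m=mask(c,"red");m[:,:270]=0;m[:,400:]=0;m[260:]=0
ys,xs=np.nonzero(m);print(len(xs),xs.min(),xs.max(),ys.min(),ys.max())
hull=cv2.convexHull(np.c_[xs,ys].astype(np.int32))
ap=cv2.approxPolyDP(hull,3,True)[:,0];print(ap.tolist());print(plane(c,ap.astype(float),.14).round(4))
for n,k in(("t",c),("s",s)):
    y=mask(k,"yellow");p=np.argwhere(y)[:,::-1];print(n,len(p),p.mean(0),p.min(0),p.max(0))
    if n=="t":print(plane(k,p.mean(0),.16))
im=cv2.resize(c["image"][130:260,270:430,::-1],None,fx=5,fy=4.6,interpolation=cv2.INTER_CUBIC)
im=cv2.resize(c["image"][135:255,275:435,::-1],None,fx=5,fy=5,interpolation=cv2.INTER_CUBIC);cv2.imwrite("pics/topc.png",im)
E
```

```text
2564 286 372 146 241
[[372, 204], [359, 241], [290, 217], [286, 212], [306, 157], [314, 146]]
[[ 0.5211 -0.2012  0.14  ]
 [ 0.4213 -0.1664  0.14  ]
 [ 0.484   0.0195  0.14  ]
 [ 0.4974  0.0304  0.14  ]
 [ 0.6467 -0.0227  0.14  ]
 [ 0.6768 -0.0442  0.14  ]]
t 196 [311.20918367 212.5255102 ] [303 204] [318 221]
[[ 0.49757415 -0.03470351  0.16      ]]
s 52 [172.40384615 179.69230769] [168 176] [177 183]
```

View pics/topc.png

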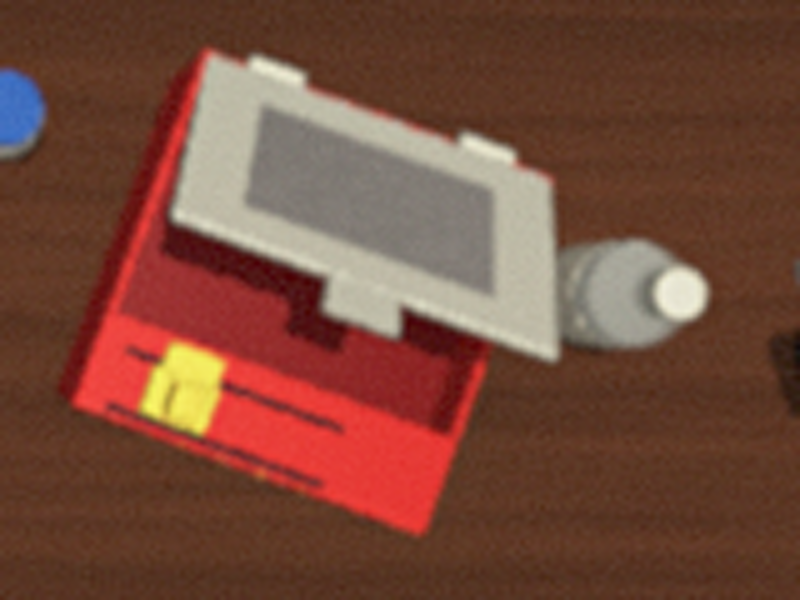

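The crop shows the shoulder corners at (78,403) and (424,534), the back rim corners at (208,50) and (553,177), the lid's free edge from (172,215) to (557,360), and the latch at (183,388). The bottle stands close to the right wall.

```bash
cat >> h.py <<'E'
def fit(src,dst):
    a=src.mean(0);b=dst.mean(0);S=src-a;D=dst-b
    yaw=np.arctan2((S[:,0]*D[:,1]-S[:,1]*D[:,0]).sum(),(S*D).sum())
    M=np.array([[np.cos(yaw),-np.sin(yaw)],[np.sin(yaw),np.cos(yaw)]])
    return yaw,M,b-M@a
E
python3 - <<'E'
from bench import r
from h import *
from scipy.optimize import brentq
c=r.camera("top");s=r.camera("scene")
un=lambda q:(np.array(q,float)+.5)/5-.5+[275,135]
w=plane(c,un([(78,403),(424,534),(553,177),(208,50)]),.14)[:,:2]
src=np.array([(-.12,.1),(-.12,-.1),(.085,-.1),(.085,.1)])
yaw,M,t=fit(src,w);print("yaw",np.degrees(yaw),"t",t,"res mm",((src@M.T+t-w)*1e3).round(1).tolist())
W=lambda p:np.r_[M@np.array(p[:2])+t,p[2]]
# lid angle: ray/circle in container frame; free edge at 145mm
for uv in((172,215),(557,360),(361,323)):
    L=.17 if uv[0]==361 else .145
    g=lambda a,y:proj(c,W((.08-L*np.cos(a),y,.1405+L*np.sin(a))))[0]
    y={172:.098,557:-.098,361:0}[uv[0]]
    from scipy.optimize import minimize_scalar
    o=minimize_scalar(lambda a:np.linalg.norm(g(a,y)-un(uv)),bounds=(.5,1.4),method="bounded");print(uv,"lid",o.x,"px",o.fun)
p=np.argwhere(mask(c,"yellow"))[:,::-1].mean(0);q=plane(c,p,.158)[0,:2];print("latch in cont",M.T@(q-t))
print("bottle cap cont",M.T@(plane(c,un((680,293)),.15)[0,:2]-t))
st=r.read_state();T=R.from_quat(st["eef_rot"]);print("tool axes",T.as_matrix().round(3).tolist(),"pos",st["ee_pos"])
np.savez("cont.npz",M=M,t=t,yaw=yaw)
E
```

```text
yaw -19.910811366384728 t [ 0.56718552 -0.11477771] res mm [[-0.4, 1.1], [0.0, -0.5], [-0.1, -1.1], [0.5, 0.5]]
(172, 215) lid 0.8448025827506663 px 0.4207190691052791
(557, 360) lid 0.8364576548212541 px 0.05831680206247899
(361, 323) lid 0.8315208017773822 px 0.09698620874132172
latch in cont [-0.0925735   0.05118879]
bottle cap cont [ 0.04817499 -0.1803548 ]
tool axes [[0.969, 0.247, -0.0], [0.247, -0.969, 0.0], [0.0, -0.0, -1.0]] pos [ 0.15450024 -0.60548933  0.22231314]
```

```bash
python3 -m crank '[[[0,0,-50,0,-1],[30,-30,-100,0,-1],[65,-65,-138,0,-1],[100,-95,-138,-5,-1],[131,-127,-138,-10,-1],[160,-160,-138,-15,-1],[190,-195,-138,-22,-1],[220,-230,-138,-28,-1],[250,-260,-138,-34,-1],[280,-290,-138,-40,-1],[314,-318,-138,-46,-1],[350,-325,-138,-52,-1],[390,-330,-138,-55.8,-1],[430,-340,-138,-55.8,-1],[475,-350,-138,-55.8,-1],[515,-357,-138,-55.8,-1],[539,-361,-138,-55.8,-1],[539,-361,-138,-55.8,-1],[539,-361,-138,-55.8,-1],[539,-361,-138,-55.8,-1]]]'
cat > st.py <<'E'
from bench import r
from h import *
d=np.load("cont.npz");s=r.read_state();M=d["M"];t=d["t"]
A=R.from_quat(s["eef_rot"]).as_matrix();Rc=np.eye(3);Rc[:2,:2]=M
p=s["ee_pos"];print("t",s["time"],"TCP in cont mm",(np.r_[M.T@(p[:2]-t),p[2]]*1e3).round(1),"F cont",(Rc.T@s["ft_force"]).round(2))
print("tool axes in cont",(Rc.T@A).round(3).tolist(),"q",s["joint_positions"].round(2),"w",round(s["width"],4))
E
python3 st.py
```

```text
time: 2.3
ee_pos: [0.5869, -0.1235, 0.3609]
eef_rot: [0.819, 0.574, -0.0, 0.0]
ft_force: [0.4, -0.4, 0.1]
width: 0.0004
grip_force: 0.0
t 2.3 TCP in cont mm [ 21.5  -1.4 360.9] F cont [ 0.52 -0.26  0.06]
tool axes in cont [[0.001, 1.0, 0.0], [1.0, -0.001, -0.001], [-0.001, 0.0, -1.0]] q [ 0.6   0.3  -0.62  1.26  0.18  1.63 -0.34] w 0.0004
```

```bash
python3 -m crank '[[[0,0,40,0,-1],[0,0,80,0,-1],[0,0,110,0,-1],[0,0,124,0,-1],[1,0,128,0,-1],[1,-3,133,0,-1],[1,-7,138,0,-1],[1,-11,143,0,-1],[1,-16,148,0,-1],[1,-20,153,0,-1],[1,-23,158,0,-1],[1,-26,163,0,-1],[1,-29,168,0,-1],[1,-31,172,0,-1],[1,-31,172,0,-1]]]'; python3 st.py
```

```text
time: 3.8
ee_pos: [0.5582, -0.111, 0.1878]
eef_rot: [0.819, 0.574, -0.0, -0.0]
ft_force: [0.7, -0.2, -0.8]
width: 0.0004
grip_force: 0.0
t 3.8 TCP in cont mm [ -9.7   0.5 187.8] F cont [ 0.7   0.09 -0.82]
tool axes in cont [[-0.0, 1.0, -0.001], [1.0, 0.0, -0.0], [-0.0, -0.001, -1.0]] q [ 0.64  0.29 -0.63  1.63  0.18  1.27 -0.36] w 0.0004
```

```bash
python3 -m crank '[[[0,-2,5,0,-1],[0,-4,10,0,-1],[0,-6,15,0,-1],[0,-7,20,0,-1],[0,-8,25,0,-1],[0,-9,30,0,-1],[0,-10,34,0,-1],[0,-10,38,0,-1],[0,-10,40,0,-1],[0,-10,42,0,-1],[0,-10,43,0,-1]]]'; python3 st.py; python3 - <<'E'
from bench import r
import cv2
c=r.camera("scene")
cv2.imwrite("pics/s1.png",cv2.resize(c["image"][130:320,60:310,::-1],None,fx=3,fy=3,interpolation=cv2.INTER_CUBIC))
E
```

```text
time: 4.9
ee_pos: [0.5493, -0.1077, 0.1459]
eef_rot: [0.819, 0.574, -0.0, 0.0]
ft_force: [-4.7, 0.2, 11.4]
width: 0.0002
grip_force: 5.3
t 4.9 TCP in cont mm [-19.2   0.6 145.9] F cont [-4.45 -1.43 11.43]
tool axes in cont [[-0.0, 1.0, -0.0], [1.0, 0.0, -0.0], [-0.0, -0.0, -1.0]] q [ 0.64  0.31 -0.63  1.71  0.19  1.19 -0.38] w 0.0002
```

View pics/s1.png

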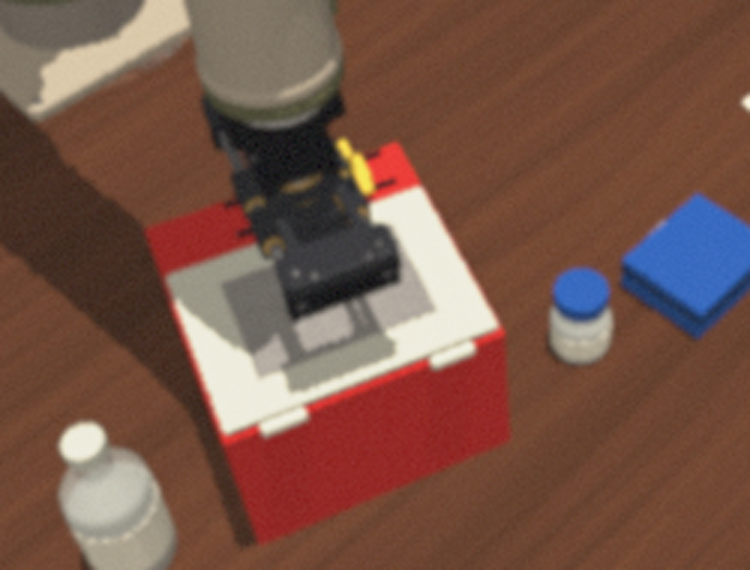

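The lid looks flat on the rim at crop (330,310), the container hasn't moved, and the jar, bottle and box stand as before. One more light press, then I'll retract and hover beside the latch.

```bash
python3 -m crank '[[[0,0,1,0,-1],[0,0,2,0,-1],[0,0,2,0,-1],[0,0,-10,0,-1],[0,0,-40,0,-1],[0,0,-75,0,-1],[40,-35,-75,0,-1],[70,-70,-75,0,-1],[85,-79,-75,0,-1],[85,-79,-75,0,-1],[85,-79,-75,0,-1]]]'; python3 st.py; python3 - <<'E'
from bench import r
from h import *
d=np.load("cont.npz");M=d["M"];t=d["t"]
c=r.camera("top")
cv2.imwrite("pics/t2.png",cv2.resize(c["image"][135:255,275:435,::-1],None,fx=5,fy=5,interpolation=cv2.INTER_CUBIC))
for z,p in((.14,(-.12,.1)),(.14,(-.12,-.1)),(.1455,(-.065,-.098)),(.1455,(-.09,0)),(.1645,(-.098,.05))):
    print(p,((proj(c,np.r_[M@p+t,z])[0]-[275,135]+.5)*5-.5).round())
E
```

```text
time: 6.05
ee_pos: [0.5042, -0.0014, 0.2209]
eef_rot: [0.819, 0.574, 0.0, 0.0]
ft_force: [0.5, -0.7, -0.3]
width: 0.0004
grip_force: 0.0
t 6.05 TCP in cont mm [-97.8  85.2 220.9] F cont [ 0.73 -0.45 -0.31]
tool axes in cont [[-0.001, 1.0, 0.001], [1.0, 0.001, -0.0], [-0.0, 0.001, -1.0]] q [ 0.58  0.12 -0.72  1.75  0.08  1.3  -0.5 ] w 0.0004
(-0.12, 0.1) [ 76. 404.]
(-0.12, -0.1) [425. 534.]
(-0.065, -0.098) [459. 437.]
(-0.09, 0) [271. 417.]
(-0.098, 0.05) [184. 401.]
```

View pics/t2.png

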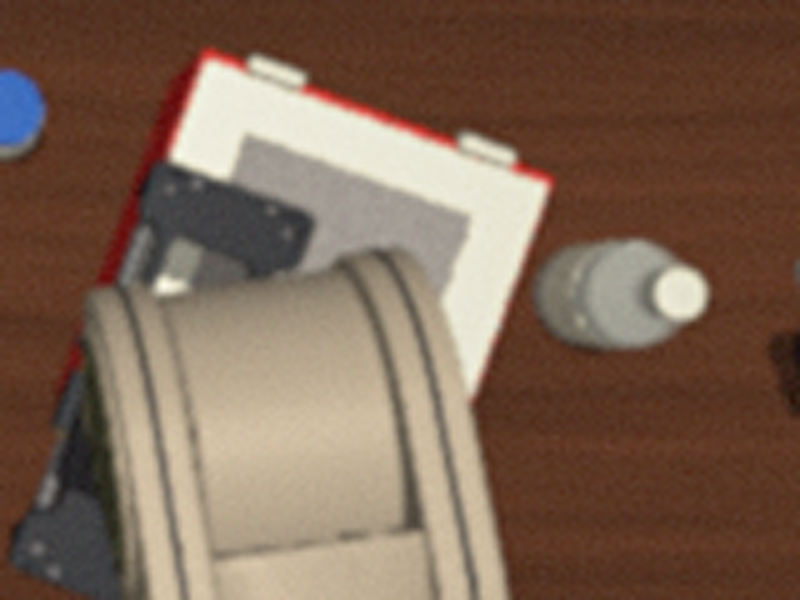

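The back corners at (208,50) and (553,177) haven't shifted and the lid is level. Now the latch.

```bash
python3 -m crank '[[[0,0,30,0,-1],[0,0,55,0,-1],[0,0,63,0,-1],[0,0,63,0,-1],[-8,0,63,0,-1],[-13,0,63,0,-1],[-18,0,63,0,-1],[-22,0,63,0,-1],[-26,0,63,0,-1],[-30,0,63,0,-1],[-34,0,63,0,-1],[-38,0,63,0,-1],[-42,0,63,0,-1],[-46,0,63,0,-1],[-50,0,63,0,-1],[-54,0,63,0,-1],[-57,0,63,0,-1],[-60,0,63,0,-1],[-61,0,63,0,-1],[-61,0,63,0,-1]]]'; python3 st.py
```

```text
time: 8.1
ee_pos: [0.4829, -0.0586, 0.1574]
eef_rot: [0.819, 0.574, -0.0, 0.0]
ft_force: [-0.1, -0.6, 0.3]
width: 0.0005
grip_force: 0.1
t 8.1 TCP in cont mm [-98.3  24.1 157.4] F cont [ 0.09 -0.56  0.34]
tool axes in cont [[-0.0, 1.0, -0.0], [1.0, 0.0, -0.001], [-0.001, -0.0, -1.0]] q [ 0.66  0.13 -0.67  1.87  0.09  1.17 -0.39] w 0.0005
```

```bash
python3 -m crank '[[[-1,0,0,0,-1],[-2,0,0,0,-1],[-3,0,0,0,-1],[-4,0,0,0,-1],[-4.5,0,0,0,-1],[-5,0,0,0,-1]]]';python3 st.py; python3 - <<'E'
from bench import r
import cv2
a=r.camera("wrist")["image"];b=r.camera("scene")["image"][130:322,60:316]
cv2.imwrite("pics/w3.png",cv2.hconcat([cv2.resize(a,(400,300)),cv2.resize(b,(400,300))])[:,:,::-1])
E
```

```text
time: 8.7
ee_pos: [0.4816, -0.0624, 0.1575]
eef_rot: [0.818, 0.575, 0.0, -0.0]
ft_force: [2.1, 5.1, -1.4]
width: 0.0003
grip_force: 2.8
t 8.7 TCP in cont mm [-98.3  20.1 157.5] F cont [ 0.21  5.49 -1.38]
tool axes in cont [[-0.001, 1.0, -0.0], [1.0, 0.001, 0.001], [0.001, -0.0, -1.0]] q [ 0.67  0.13 -0.67  1.88  0.08  1.17 -0.38] w 0.0003
```

View pics/w3.png

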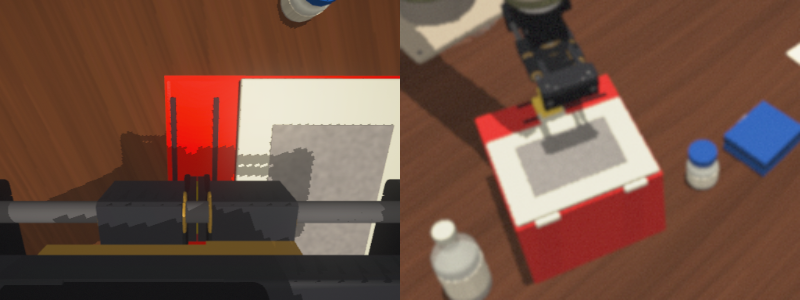

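The wrist half shows the rail slots clear behind the fingers, and the scene half shows the latch at the fingers near (540,103). The force has risen to 5.5 N, so I'll step finely to confirm the stop.

```bash
python3 -m crank '[[[-0.5,0,0,0,-1],[-0.5,0,0,0,-1]]]';python3 st.py|head -1
```

```text
time: 9.0
ee_pos: [0.4815, -0.0624, 0.1575]
eef_rot: [0.818, 0.575, 0.0, -0.0]
ft_force: [2.8, 6.0, -1.7]
width: 0.0008
grip_force: 3.3
t 9.0 TCP in cont mm [-98.3  20.1 157.5] F cont [ 0.59  6.59 -1.68]
```

The force climbs with no motion, so it's at the end stop. Retracting to check.

```bash
python3 -m crank '[[[8,0,0,0,-1],[25,0,0,0,-1],[25,0,-50,0,-1],[25,0,-100,0,-1],[25,-20,-140,0,-1],[40,-60,-150,0,-1],[60,-100,-150,0,-1],[90,-140,-150,0,-1],[120,-160,-150,0,-1],[160,-160,-150,0,-1],[200,-160,-150,0,-1],[240,-160,-150,0,-1],[240,-160,-150,0,-1],[240,-160,-150,0,-1],[240,-160,-150,0,-1]]]';python3 st.py|head -1; python3 - <<'E'
from bench import r
from h import *
d=np.load("cont.npz");M=d["M"];t=d["t"]
c=r.camera("top")
p=np.argwhere(mask(c,"yellow"))[:,::-1].astype(float);print(len(p))
if len(p):print("latch cont",M.T@(plane(c,p.mean(0),.158)[0,:2]-t))
cv2.imwrite("pics/t4.png",cv2.resize(c["image"][135:255,275:435,::-1],None,fx=5,fy=5,interpolation=cv2.INTER_CUBIC))
E
```

```text
time: 10.5
ee_pos: [0.4126, 0.2156, 0.3075]
eef_rot: [0.819, 0.574, -0.0, 0.001]
ft_force: [-0.1, -0.8, 0.5]
width: 0.0004
grip_force: 0.0
t 10.5 TCP in cont mm [-257.9  258.   307.5] F cont [ 0.15 -0.8   0.49]
176
latch cont [-0.09486351  0.0028768 ]
```

View pics/t4.png

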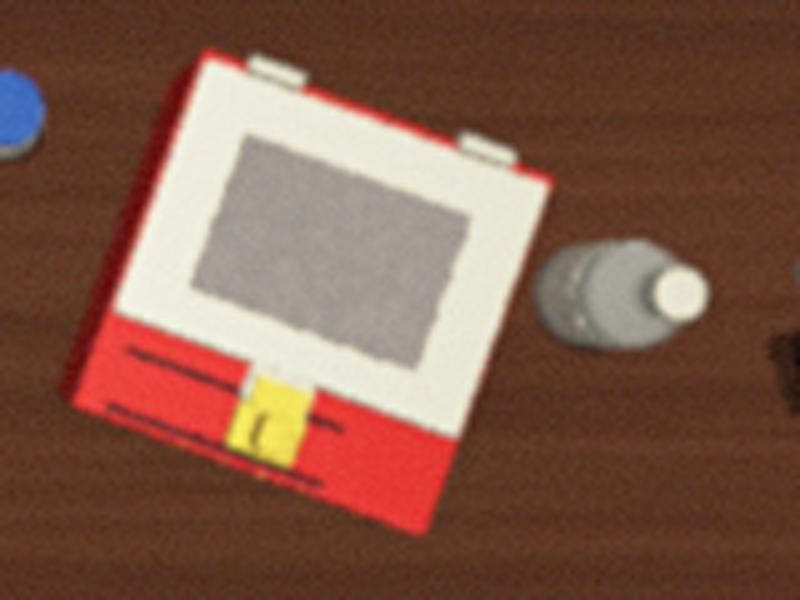

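The lid is shut and the container hasn't moved. The latch now lies over the tab, with its base front edge from (226,447) to (293,468). I'll compare its y with home.

```bash
python3 - <<'E'
from bench import r
from h import *
d=np.load("cont.npz");M=d["M"];t=d["t"]
c=r.camera("top")
un=lambda q:(np.array(q,float)+.5)/5-.5+[275,135]
for z in(.1525,):
  for n,q in(("latch edges",[(226,447),(293,468),(250,372),(315,388)]),): print(n,((plane(c,un(q),z)[:,:2]-t)@M*1e3).round(1).tolist())
print("corners",((plane(c,un([(76,404),(425,534),(208,50),(553,177)]),.14)[:,:2]-t)@M*1e3).round(1).tolist())
print("tab left / lid front corners",((plane(c,un([(243,388),(117,309),(457,437)]),.1455)[:,:2]-t)@M*1e3).round(1).tolist())
print("slots",((plane(c,un([(126,349),(343,430),(107,407),(323,484)]),.1405)[:,:2]-t)@M*1e3).round(1).tolist())
s=r.camera("scene")
cv2.imwrite("pics/s5.png",cv2.resize(s["image"][165:225,100:180,::-1],None,fx=10,fy=10,interpolation=cv2.INTER_CUBIC))
p=np.argwhere(mask(s,"yellow"))[:,::-1].astype(float)
for y in(0,.003):print(y,((proj(s,np.r_[M@(-.098,y)+t,.1765])[0]-[100,165]+.5)*10-.5).round(), proj(s,np.r_[M@(-.098,y)+t,.1645]))
print(p.mean(0),len(p))
E
```

```text
latch edges [[-113.3, 18.5], [-111.4, -18.7], [-71.4, 20.3], [-67.4, -15.0]]
corners [[-120.1, 100.0], [-120.0, -100.0], [84.6, 99.4], [84.8, -98.9]]
tab left / lid front corners [[-80.6, 19.6], [-64.5, 97.5], [-65.2, -96.7]]
slots [[-82.9, 85.0], [-83.0, -39.5], [-115.8, 83.8], [-114.0, -39.4]]
0 [518. 233.] [[152.14430834 191.52356698]]
0.003 [531. 229.] [[153.44392776 191.08214333]]
[153.24904215 193.97701149] 261
```

View pics/s5.png

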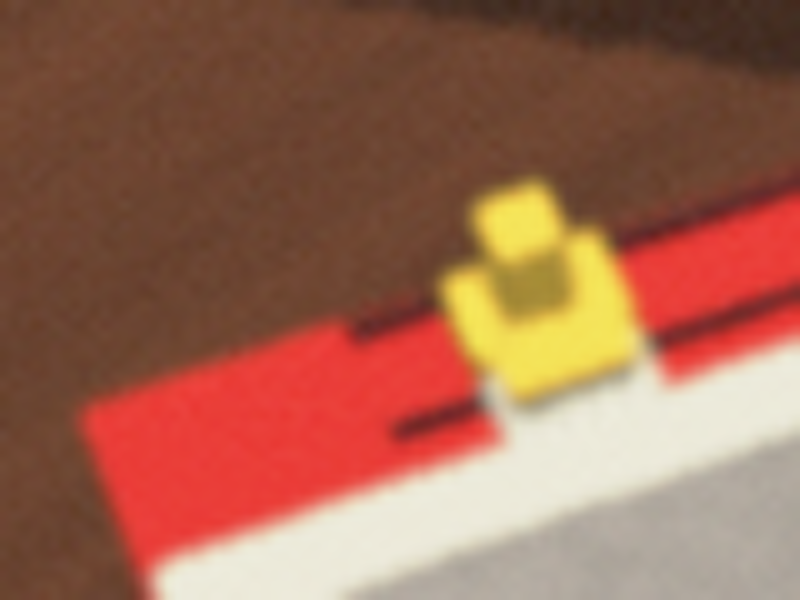

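The nub top sits at (518,220), matching the predicted column for y=0, and the base edges at ±18.6 mm centre it on the tab. The latch is home.

```bash
python3 -c "
from bench import r
print(r.close_job())"
```

```text
the job is handed in; nothing more can be done
None
```

The lid was pushed fully shut first, then the latch was slid to its end stop over the tab; the container, jar and bottle show no shift in the pictures, the slide box was never touched, and the job was handed in after about 11 s.

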